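# Throw the photometer's locked lamp lever

### The arm

A 6-joint arm with a two-finger parallel gripper is mounted at the origin on the work surface. World frame = base frame: x ahead of the robot, y to its left, z up, the work surface at z = 0. Lengths are in m, angles in rad, forces in N, time in s.
With the tool pointing down it reaches from about 0.375 to 0.9 m from the base axis. Payload 3.1 kg.
Tool frame: the origin (TCP) lies at the centre of the arm's flange, where the gripper is bolted on; the fingertips stand 173 mm ahead of it and the grasp point (between the pads) lies r.grip_depth ahead of it (r.grip_depth is the distance from the TCP to the grasp point, in m); z points along the fingers, y is the line along which they close (so a half turn about z gives the same grasp; the last joint's range is limited). The gripper opens to 85 mm and grips with 20 to 120 N. Pads are 22 mm wide; open, the fingers measure 114 mm over their backs; the gripper's body (76 mm by 85 mm) begins 54 mm behind the grasp point. The pads swing forward as they close: fully open they stand 13 mm farther back than shut.
Start: joints at [1.167, 0.527, 1.433, -0, 1.181, -0.178], TCP at [0.139, 0.609, 0.405] pointing down, gripper open.
Joint ranges: [-3.08, 3.08], [-0.75, 2.2], [0.22, 2.44], [-1.43, 4.57], [0, 2.65], [-2.85, 2.85]. Speed limits (rad/s): [2.79, 2.79, 3.14, 3.14, 3.14, 3.14].

### API

Orientations are given as a unit quaternion [x, y, z, w].
In Python, from cell import telemetry, vision, r gives the robot as it stands.
- The arm moves only by the tool move_arm, never from a script. Its argument "plan" is a list of rows, each an object of numbers: "tx", "ty", "tz": the shift along the tool's x, y, z in mm; "turn": the turn about the tool's z in rad. In form: [{"tx": .., "ty": .., "tz": .., "turn": ..}, ...]. A call has 1 to 10 rows; each row is the pose to reach, as a shift and turn from the pose commanded when the call began, along the tool's axes at that moment; what a row does not reach only later rows make up. A row lasts 1/12 s, in which the tool goes at most 41.7 mm and 7.16 degrees, less where a joint would pass 70% of its speed; a pose out of reach is approached as far as the arm can. A call with a gripper value outside its range is refused whole. "gripper" is the closure, from 0 (fully open) to 1 (shut), set as the call begins (left out, the last holds). The fingers move at their own pace and stop on an object; the grip force is fixed at half the most. Time passes only in rows, so rows that repeat a pose let the fingers close. It gives the time, the measured TCP pose, the force, the opening and the grip force at its end, in the units of the state.
- telemetry.get_obs(): the state, without advancing time (a new reading comes with each control period).
- vision.grab_frame(name): name is "side" or "top" or "wrist"; returns a dict with "frame" (420x560x3 uint8, blue, green, red), "range_z" (420x560 float32, m along the optical axis (not along the pixel's ray), 0 where there is no reading), "fx", "fy", "cx", "cy" (pixels), "extrinsics" (4x4, takes a point from camera to world coordinates); the wrist camera has in their place "hand_eye" (4x4, takes a point from camera to tool coordinates, whose origin is the TCP and whose axes are the flange's). Camera axes: x right, y down, z forward; pixel columns grow to the right and rows downward; lengths in m; the calibration is good to about 2 mm. A picture is of the moment at which its call begins: read the wrist's pose just before it.
- r.finish_job(): hands the job in; it is judged then, once.
The state is a dict: "time": time; "q": joint angles; "joint_velocities": joint speeds; "joint_torque": joint torques, N m; "tool_pos": TCP position; "tcp_rot": TCP orientation; "ft_force": force on the tool from outside, world axes, zero at the start; "torque": the same for the moment, N m; "grip_width": finger opening in m; "grasp_force": force on a finger pad.
Only numpy, scipy, OpenCV 4.12 (cv2) and the standard library are available. Lean on these libraries where they do the work, as an engineer would, in place of code of your own. Each camera call takes 0.05 s, during which the arm holds its last target. There are 200 camera calls.

### The job

Change the photometer over to its other lamp: throw the locking lever with the small round knob (not the one with the crossbar) from the side it leans to now fully over to the opposite side. Its spring collar must be pulled up along the lever before the lever will move; when you let go, the collar must have dropped home into the notch on the new side. Leave the crossbar lever and the bottle, carton and beaker as they are.

Things in the scene. Friction and masses are not known exactly. Their poses are not given: they have to be found in the camera images.
- photometer: grey and black bench instrument, fixed, 340 x 500 x 110 mm; origin at the centre of its underside on the bench, z up, x to its back (away from its keypad). Its flat deck is 110 mm above the bench and carries the two lever mounts; a black sample lid 10 mm thick lies behind them.
- lamp_pivot (a point): fixed point on the hinge line of the round-knob lever, 28 mm above the deck (138 mm above the bench). Its x axis is the hinge line (level), its z axis is up; the lever swings in its y-z plane. The aluminium mount under it is 110 (x) x 120 (y) x 20 mm, its top 8 mm below the pivot. Two dark gate plates stand at x = -26 and +26 mm, 7 mm thick, up to 37 mm from the pivot near the middle of the swing, up to 39 mm at the outer ends.
- lamp_lever (a joint): angle of the round-knob lever (rad), 0 to 0.84. At 0 it leans 0.42 rad from vertical towards the +y axis of lamp_pivot, at 0.42 it is upright, at 0.84 it leans 0.42 rad towards -y. It starts near 0 and must end near 0.84. Hinge friction 0.12 N m, no return spring. The lever is a 12 mm steel rod topped by a round black knob, 28 mm in diameter, lying 83 to 97 mm from the pivot along the lever.
- lamp_collar (a joint): how far the collar of the round-knob lever has been pulled up along the lever (m), 0 (home) to 0.015 (stop). A spring pushes it home with 3 N at 0 and 6 N at 0.015. Its 8 mm cross pin (64 mm long, along the hinge line, 30 mm from the pivot when home) sits in a notch of the gate plates at either end of the swing; the lever moves only while the collar is up by more than about 0.011, and if let go midway the pin rides on the gate until it reaches a notch.
- lamp_grip (a point): point on the lever's axis at the middle of the collar's sleeve, 56 mm from lamp_pivot along the lever with the collar home; it moves with the lever and collar. At lever joint 0 its axes are those of lamp_pivot; it turns with the lever about x. The sleeve is a bare aluminium cylinder 30 mm in diameter, from 34 to 66 mm from the pivot (home), with a 36 mm flange below it (24 to 34 mm). Pinch it with the fingers closing along the hinge line, the knob passing between them.
- shutter_pivot (a point): the same fixed point for the other, identical locking lever, which has a crossbar (80 mm long, along the hinge line) in place of the round knob; not to be worked.
- shutter_lever (a joint): angle of the crossbar lever (rad), starts near 0; leave it.
- shutter_collar (a joint): lift of the crossbar lever's collar (m), starts at 0; leave it.
- bottle: white bottle, 72 mm in diameter, 170 mm tall, loose on the bench beside the photometer; origin at the centre of its base, z up.
- carton: closed cardboard carton 90 x 140 x 60 mm, loose on the bench; origin at the centre of its underside, z up.
- beaker: white open beaker, 72 mm in diameter, 90 mm tall, loose on the bench; origin at the centre of its base, z up.

How it is judged:
On the way:
1. the collar of the round-knob lever is pulled up out of its notch (value of joint lamp_collar above 0.009 m), for 0.05 s.
At the end, for the whole second after the job is handed in: Round-knob lever at its far end (above 0.76 of 0.84 rad), at rest, its collar home (lift under 3 mm); crossbar lever still at its start end (under 0.12 rad), its collar home (under 3 mm); bottle, carton and beaker within 30 mm of where they began (value of joint lamp_lever above 0.76 rad and value of joint each of lamp_collar, shutter_collar below 0.003 m and velocity of joint lamp_lever below 0.05 rad/s and value of joint shutter_lever below 0.12 rad and distance of each of bottle, carton, beaker from where it was at the start of the episode below 0.03 m); the robot touches nothing.
It fails at once if the crossbar lever's collar is pulled out of its notch or the lever is thrown (value of joint shutter_collar above 0.009 m or value of joint shutter_lever above 0.2 rad).
It fails at once if the bottle, carton or beaker is pushed away or tipped (distance of any of bottle, carton, beaker from where it was at the start of the episode above 0.04 m or angle between any of bottle, carton, beaker's own z axis and vertical above 0.4 rad).
It also fails if it takes over 40 s, if anything falls off the work surface, if the arm or the gripper's body presses on something with over 40 N, if the wrist force passes 120 N, or if a joint passes its speed limit or range.

## Working session

There is one attempt and no reset: what is moved stays moved. The work goes in short steps, Python scripts to look and compute and a tool call to move; the robot and the scene stay as the last step left them, time stands still between calls to the robot, and variables do not carry over. Pictures are saved under pics/ and viewed, at most 10 in all, crops included, and the job is handed in when it is done.

Besides the shell and the picture viewer there is one more tool, called after "Request:" as name(argument=value, ...), one argument or row to a line, values as JSON. move_arm: Moves the arm, as the interface text tells. Its arguments: {"type":"object","properties":{"plan":{"type":"array","items":{"type":"object","properties":{"tx":{"type":"number"},"ty":{"type":"number"},"tz":{"type":"number"},"turn":{"type":"number"}}}},"gripper":{"type":"number"}},"required":["plan"]}

```bash
mkdir -p pics
cat > h.py <<'E'
import numpy as np, cv2, pickle
from cell import telemetry, vision, r
from scipy.spatial.transform import Rotation as R
def grab(n):
    o=telemetry.get_obs(); f=vision.grab_frame(n)
    if 'extrinsics' in f: T=np.array(f['extrinsics'])
    else:
        W=np.eye(4); W[:3,:3]=R.from_quat(o['tcp_rot']).as_matrix(); W[:3,3]=o['tool_pos']; T=W@np.array(f['hand_eye'])
    z=f['range_z']; v,u=np.mgrid[:z.shape[0],:z.shape[1]]
    P=np.stack([(u-f['cx'])/f['fx']*z,(v-f['cy'])/f['fy']*z,z],-1)@T[:3,:3].T+T[:3,3]
    P[z==0]=np.nan
    return f,P,T
E
python3 - <<'E'
from h import *
o=telemetry.get_obs(); print(o, r.grip_depth)
for n in ['top','side']:
    f,P,T=grab(n); cv2.imwrite(f'pics/{n}0.png',f['frame']); np.savez(f'/tmp/{n}0.npz',P=P,T=T,fr=f['frame'],K=[f['fx'],f['fy'],f['cx'],f['cy']])
    print(n,T.round(3).tolist(),f['fx'],f['cx'],f['cy'])
E
```

```text
{'time': 0.0, 'q': array([ 1.16752097e+00,  5.28430910e-01,  1.43391342e+00,  3.92797888e-05,
        1.18137877e+00, -1.78501042e-01]), 'joint_velocities': array([-0.00246428, -0.00041658, -0.00079101, -0.00030743,  0.00011766,
        0.00092224]), 'joint_torque': array([-1.71614706e-04, -4.42335498e+01, -1.78030872e+01, -2.47025764e-04,
        8.48005700e-03, -1.27869077e-05]), 'tool_pos': array([0.13913182, 0.60895795, 0.40375134]), 'tcp_rot': array([ 1.12158078e-01,  9.93689806e-01, -1.01526491e-03, -3.22908291e-04]), 'ft_force': array([ 0.06410249, -0.02809374,  0.20993451]), 'torque': array([-0.00431681, -0.0012912 , -0.02895314]), 'grasp_force': 0.0, 'grip_width': 0.08534108682957632} 0.1547
top [[0.024, -0.991, 0.131, 0.343], [-1.0, -0.023, 0.011, -0.012], [-0.008, -0.132, -0.991, 1.38], [0.0, 0.0, 0.0, 1.0]] 399.3003310820698 280.776451146224 210.4316341964291
side [[0.793, -0.369, 0.484, -0.38], [-0.609, -0.478, 0.633, -1.192], [-0.002, -0.797, -0.604, 1.246], [0.0, 0.0, 0.0, 1.0]] 539.3376119278053 274.9156900899919 206.5897438612981
```

View pics/top0.png

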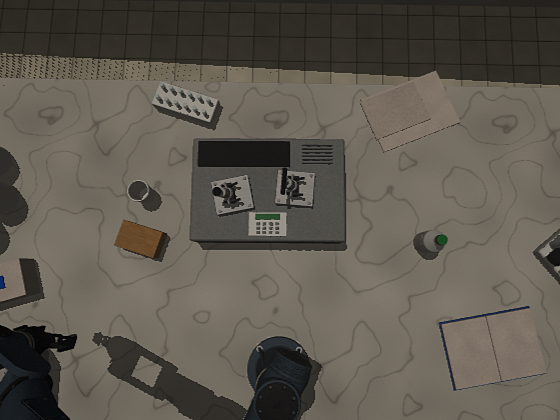

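View pics/side0.png

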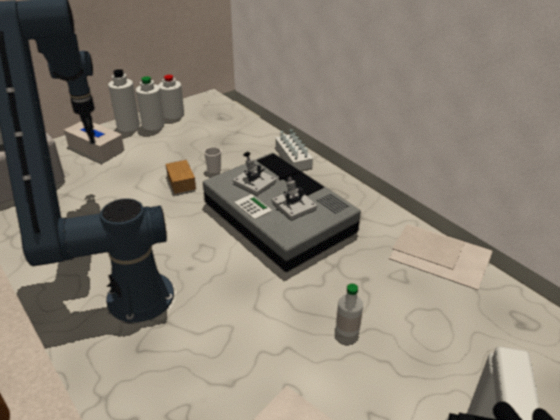

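The top view shows the photometer at cols 190–345, rows 138–248. The round-knob mount is at about (232,195) with its knob at (217,192), and the crossbar lever is at about (296,188). I'll enlarge the round-knob mount.

Run:
```python
from h import *
d=np.load('/tmp/top0.npz'); fr=d['fr']; P=d['P']
c=cv2.resize(fr[165:225,200:325],None,fx=6,fy=6,interpolation=cv2.INTER_CUBIC)
c=cv2.convertScaleAbs(c,alpha=1.5); 
s=np.load('/tmp/side0.npz'); c2=cv2.resize(s['fr'][140:225,225:325],None,fx=5,fy=5,interpolation=cv2.INTER_CUBIC)
cv2.imwrite('pics/c1.png',c);cv2.imwrite('pics/c2.png',c2)
def stats(P,n):
    x,y,z=P[...,0],P[...,1],P[...,2]
    print(n,'deck z',np.nanmedian(z[(x>.45)&(x<.5)&(y>-.05)&(y<.0)]))
    # mount top points
    m=(abs(z-.130)<.004)&(x>.4)&(x<.75)&(y>-.3)&(y<.35)
    lab,L,st,ce=cv2.connectedComponentsWithStats(m.astype(np.uint8))
    for i in range(1,lab):
        if st[i,4]>100:
            q=P[L==i][:,:2].astype(np.float32); print(ce[i].round(1),st[i,4],cv2.minAreaRect(q))
    m=(z>.19)&(z<.26)&(x>.4)&(x<.75)&(y>-.3)&(y<.35)
    lab,L,st,ce=cv2.connectedComponentsWithStats(m.astype(np.uint8))
    for i in range(1,lab):
        q=P[L==i]; print('hi',ce[i].round(1),st[i,4],q.mean(0).round(4),q.min(0).round(3),q.max(0).round(3))
stats(P,'top'); stats(s['P'],'side')
q=P[(abs(P[...,2]-.11)<.004)&(P[...,0]>.35)&(P[...,0]<.85)&(abs(P[...,1])<.5)][:,:2].astype(np.float32); print('deck',cv2.minAreaRect(q))
for (u,v) in [(217,192),(284,181),(438,242)]: print(u,v,P[v,u])
```

```text
top deck z 0.11078568544632161
[296.7 189.4] 783 ((0.5830560922622681, -0.03893720358610153), (0.11962360143661499, 0.11026037484407425), 86.28011322021484)
[234.1 195.1] 825 ((0.5572048425674438, 0.16004429757595062), (0.11022893339395523, 0.11992001533508301), 12.121987342834473)
hi [285.  181.5] 194 [ 0.5844 -0.0086  0.2176] [ 0.546 -0.033  0.19 ] [0.624 0.006 0.234]
hi [219.5 191.7] 132 [0.5502 0.1854 0.2129] [0.537 0.166 0.19 ] [0.567 0.206 0.236]
side deck z 0.11079446406712701
[254.4 181.2] 358 ((0.5558999180793762, 0.15910199284553528), (0.11823894083499908, 0.12706582248210907), 12.421879768371582)
[293.6 204.8] 414 ((0.5825564861297607, -0.040687598288059235), (0.12579119205474854, 0.11548256129026413), 84.24481964111328)
hi [247.7 158.2] 86 [0.5485 0.1816 0.2101] [0.534 0.163 0.19 ] [0.567 0.206 0.233]
hi [288.6 177.9] 160 [ 0.5827 -0.012   0.2141] [ 0.545 -0.037  0.191] [0.627 0.005 0.233]
deck ((0.5787922739982605, -0.101036936044693), (0.8050667643547058, 0.3537375330924988), 88.71715545654297)
217 192 [0.54642296 0.19018485 0.22750555]
284 181 [ 0.58375588 -0.00562005  0.22722195]
438 242 [ 0.41850387 -0.47295326  0.1727968 ]
```

View pics/c1.png

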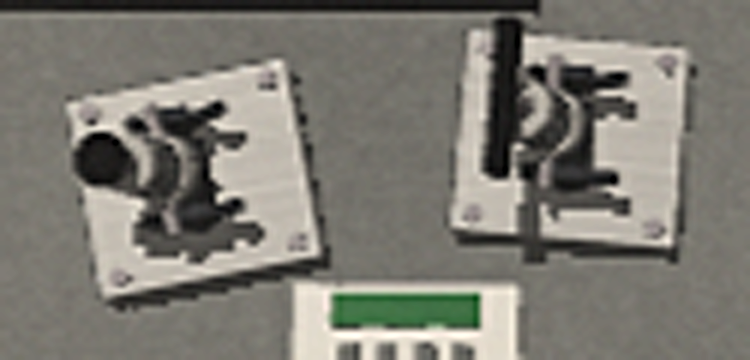

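View pics/c2.png

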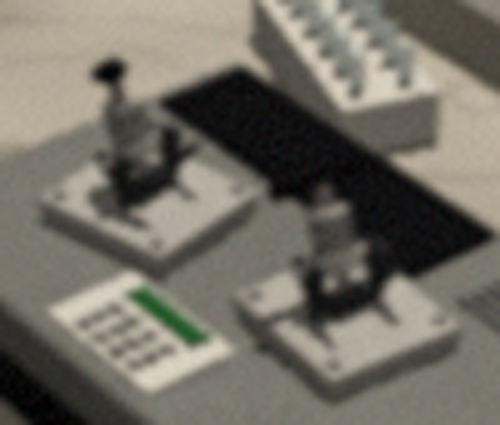

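The mount centre is at (0.557, 0.160) with the hinge line at 12.1°. The knob leans to +y, and heights and sizes match the data given. I'll rise first, then go to a hover above the lever.

Request:
move_arm(
  plan=[
    {"tz":-40},
    {"tz":-60},
    {"tx":-496,"ty":-322,"tz":-60,"turn":1.134},
    {"tx":-496,"ty":-322,"tz":-60,"turn":1.134},
    {"tx":-496,"ty":-322,"tz":-60,"turn":1.134},
    {"tx":-496,"ty":-322,"tz":-60,"turn":1.134},
    {"tx":-496,"ty":-322,"tz":-60,"turn":1.134},
    {"tx":-496,"ty":-322,"tz":-60,"turn":1.134},
    {"tx":-496,"ty":-322,"tz":-60,"turn":1.134},
    {"tx":-496,"ty":-322,"tz":-60,"turn":1.134},
  ],
  gripper=0,
)

```text
invalid input at $.plan[0]: expected keys tx, ty, tz, turn
```

Request:
move_arm(
  plan=[
    {"tx":0,"ty":0,"tz":-40,"turn":0},
    {"tx":0,"ty":0,"tz":-60,"turn":0},
    {"tx":-496,"ty":-322,"tz":-60,"turn":1.134},
    {"tx":-496,"ty":-322,"tz":-60,"turn":1.134},
    {"tx":-496,"ty":-322,"tz":-60,"turn":1.134},
    {"tx":-496,"ty":-322,"tz":-60,"turn":1.134},
    {"tx":-496,"ty":-322,"tz":-60,"turn":1.134},
    {"tx":-496,"ty":-322,"tz":-60,"turn":1.134},
    {"tx":-496,"ty":-322,"tz":-60,"turn":1.134},
    {"tx":-496,"ty":-322,"tz":-60,"turn":1.134},
  ],
  gripper=0,
)

```text
time: 0.93
tool_pos: [0.3722, 0.3683, 0.4644]
tcp_rot: [0.577, 0.817, -0.0, -0.0]
ft_force: [0.6, 0.9, -0.2]
grip_width: 0.0855
grasp_force: 0.0
```

Request:
move_arm(
  plan=[
    {"tx":-232,"ty":107,"tz":0,"turn":0.12},
    {"tx":-232,"ty":107,"tz":0,"turn":0.12},
    {"tx":-232,"ty":107,"tz":0,"turn":0.12},
    {"tx":-232,"ty":107,"tz":0,"turn":0.12},
    {"tx":-232,"ty":107,"tz":0,"turn":0.12},
    {"tx":-232,"ty":107,"tz":0,"turn":0.12},
    {"tx":-232,"ty":107,"tz":0,"turn":0.12},
    {"tx":-232,"ty":107,"tz":0,"turn":0.12},
    {"tx":-232,"ty":107,"tz":0,"turn":0.12},
  ],
)

```text
time: 1.68
tool_pos: [0.5504, 0.1879, 0.464]
tcp_rot: [0.623, 0.782, -0.001, -0.001]
ft_force: [-0.1, 0.4, 1.3]
grip_width: 0.0855
grasp_force: 0.0
```

Run:
```python
from h import *
o=telemetry.get_obs(); print(o['tool_pos'],o['tcp_rot'],o['q'])
f,P,T=grab('wrist'); np.savez('/tmp/w0.npz',P=P,T=T,fr=f['frame'],K=[f['fx'],f['fy'],f['cx'],f['cy']])
cv2.imwrite('pics/w0.png',f['frame']); print(np.array(f['hand_eye']).round(3).tolist(),f['fx'])
x,y,z=P[...,0],P[...,1],P[...,2]
near=(np.hypot(x-.55,y-.17)<.11)
m=(abs(z-.130)<.003)&near; print('mount',m.sum(),cv2.minAreaRect(P[m][:,:2].astype(np.float32)))
e=np.array([np.cos(.2115),np.sin(.2115)])
for lo,hi in [(.213,.24),(.195,.21),(.18,.192)]:
    m=(z>lo)&(z<hi)&near; q=P[m]
    if len(q): 
        d=q[:,:2]-[.557,.16]; a=d@e; b=d@[-e[1],e[0]]
        print(lo,m.sum(),'hinge',np.percentile(a,[1,50,99]).round(4),'swing',np.percentile(b,[1,50,99]).round(4),'z',np.percentile(q[:,2],[50,99]).round(4))
```

```text
[0.55038402 0.18786    0.46398601] [ 6.23342675e-01  7.81947823e-01 -5.87787587e-04 -1.07996105e-03] [ 1.36719643e-01  4.05996743e-01  1.47173566e+00  7.89559955e-04
  1.26620126e+00 -8.82926392e-02]
[[-0.001, -0.961, -0.276, 0.071], [1.0, -0.001, -0.001, -0.0], [0.0, -0.276, 0.961, 0.03], [0.0, 0.0, 0.0, 1.0]] 304.35906900064714
mount 8389 ((0.5581081509590149, 0.16125547885894775), (0.10996027290821075, 0.11916593462228775), 12.494990348815918)
0.213 1126 hinge [-0.0114  0.0013  0.0141] swing [0.024  0.037  0.0479] z [0.2273 0.2317]
0.195 110 hinge [-0.0136 -0.0005  0.0146] swing [0.0104 0.0145 0.0258] z [0.2036 0.206 ]
0.18 9 hinge [-0.0104 -0.0004  0.0074] swing [0.0024 0.0053 0.0116] z [0.1881 0.1904]
```

View pics/w0.png

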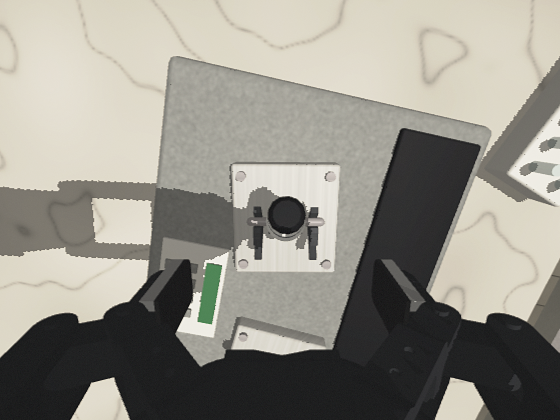

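The wrist picture shows the knob at (287,214), almost centred between the fingertips at about u = 190 and 373, with the hinge line running across the picture. The gate plates are at u = 258 and 313. Next I'll correct by 1–2 mm and descend with the fingers open.

Request:
move_arm(
  plan=[
    {"tx":-2,"ty":1.4,"tz":30,"turn":0.01},
    {"tx":-2,"ty":1.4,"tz":60,"turn":0.01},
    {"tx":-2,"ty":1.4,"tz":90,"turn":0.01},
    {"tx":-2,"ty":1.4,"tz":105,"turn":0.01},
    {"tx":-2,"ty":1.4,"tz":113,"turn":0.01},
    {"tx":-2,"ty":1.4,"tz":113,"turn":0.01},
    {"tx":-2,"ty":1.4,"tz":113,"turn":0.01},
  ],
)

```text
time: 2.32
tool_pos: [0.5521, 0.1875, 0.3523]
tcp_rot: [0.626, 0.78, 0.0, 0.0]
ft_force: [-0.1, -0.3, 0.3]
grip_width: 0.0856
grasp_force: 0.0
```

Request:
move_arm(
  plan=[
    {"tx":0,"ty":0,"tz":0,"turn":0},
    {"tx":0,"ty":0,"tz":0,"turn":0},
    {"tx":0,"ty":0,"tz":0,"turn":0},
    {"tx":0,"ty":0,"tz":0,"turn":0},
    {"tx":0,"ty":0,"tz":0,"turn":0},
    {"tx":0,"ty":0,"tz":0,"turn":0},
  ],
  gripper=0.45,
)

```text
time: 2.82
tool_pos: [0.5526, 0.1863, 0.352]
tcp_rot: [0.627, 0.779, 0.0, 0.0]
ft_force: [-0.1, -0.3, 0.2]
grip_width: 0.0471
grasp_force: 0.0
```

Run:
```python
from h import *
f,P,T=grab('wrist'); cv2.imwrite('pics/w1.png',f['frame'])
```

```text
(no output)
```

View pics/w1.png

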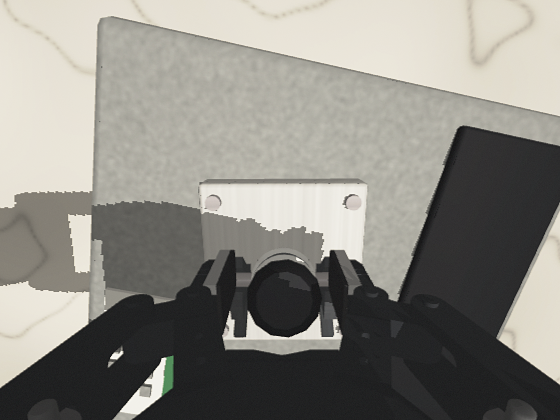

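The knob at (285,298) sits between the pads, whose inner edges are at u = 233 and 332. It is about 1 mm off towards +ty. I'll correct that and pinch.

Request:
move_arm(
  plan=[
    {"tx":0,"ty":0.8,"tz":1,"turn":-0.01},
    {"tx":0,"ty":0.8,"tz":1,"turn":-0.01},
    {"tx":0,"ty":0.8,"tz":1,"turn":-0.01},
    {"tx":0,"ty":0.8,"tz":1,"turn":-0.01},
    {"tx":0,"ty":0.8,"tz":1,"turn":-0.01},
    {"tx":0,"ty":0.8,"tz":1,"turn":-0.01},
  ],
  gripper=1,
)

```text
time: 3.37
tool_pos: [0.5533, 0.1866, 0.3509]
tcp_rot: [0.623, 0.782, 0.0, 0.0]
ft_force: [-1.0, 0.1, 2.5]
grip_width: 0.0281
grasp_force: 59.0
```

The sleeve is pinched at 59 N. I'll pull 6 mm along the lever first and check the force.

Request:
move_arm(
  plan=[
    {"tx":0.8,"ty":0,"tz":-1.8,"turn":0},
    {"tx":1.6,"ty":0,"tz":-3.7,"turn":0},
    {"tx":2.4,"ty":0,"tz":-5.5,"turn":0},
    {"tx":2.4,"ty":0,"tz":-5.5,"turn":0},
    {"tx":2.4,"ty":0,"tz":-5.5,"turn":0},
  ],
)

```text
time: 3.78
tool_pos: [0.5528, 0.1888, 0.3559]
tcp_rot: [0.623, 0.782, -0.0, 0.0]
ft_force: [2.5, -2.2, -4.0]
grip_width: 0.0283
grasp_force: 59.4
```

Request:
move_arm(
  plan=[
    {"tx":0.8,"ty":0,"tz":-1.8,"turn":0},
    {"tx":1.6,"ty":0,"tz":-3.7,"turn":0},
    {"tx":2.4,"ty":0,"tz":-5.5,"turn":0},
    {"tx":3.2,"ty":0,"tz":-7.3,"turn":0},
    {"tx":3.2,"ty":0,"tz":-7.3,"turn":0},
    {"tx":3.2,"ty":0,"tz":-7.3,"turn":0},
  ],
)

```text
time: 4.28
tool_pos: [0.5521, 0.1919, 0.3636]
tcp_rot: [0.623, 0.782, -0.0, 0.0]
ft_force: [2.5, -3.8, -5.8]
grip_width: 0.0282
grasp_force: 59.5
```

Run:
```python
from h import *
f,P,T=grab('wrist'); s,_,_=grab('side'); 
cv2.imwrite('pics/w2.png',np.hstack([cv2.resize(f['frame'][200:360,190:370],None,fx=2.2,fy=2.2,interpolation=cv2.INTER_CUBIC),cv2.resize(s['frame'][120:220,215:305],(396,352),interpolation=cv2.INTER_CUBIC)]))
```

```text
(no output)
```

View pics/w2.png

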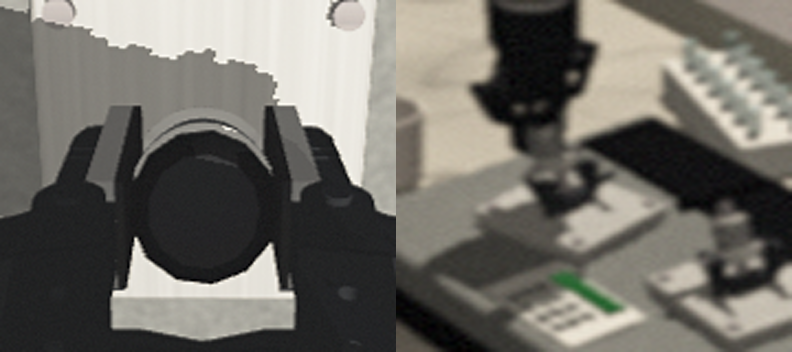

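The pads hold the sleeve either side of the knob, which is at about (208,208) in the left half. The collar is about 13.8 mm up and the spring force fits. I'll swing the first half along the arc.

Request:
move_arm(
  plan=[
    {"tx":0,"ty":0,"tz":-0.4,"turn":0},
    {"tx":-2.8,"ty":0,"tz":-1.6,"turn":0},
    {"tx":-5.7,"ty":0,"tz":-2.7,"turn":0},
    {"tx":-12,"ty":0,"tz":-4.6,"turn":0},
    {"tx":-18.4,"ty":0,"tz":-6,"turn":0},
    {"tx":-24.9,"ty":0,"tz":-6.8,"turn":0},
    {"tx":-31.4,"ty":0,"tz":-7.1,"turn":0},
    {"tx":-31.4,"ty":0,"tz":-7.1,"turn":0},
  ],
)

```text
time: 5.05
tool_pos: [0.5588, 0.1619, 0.3704]
tcp_rot: [0.623, 0.782, 0.001, -0.002]
ft_force: [1.9, 3.6, -6.1]
grip_width: 0.028
grasp_force: 59.5
```

Request:
move_arm(
  plan=[
    {"tx":-6.5,"ty":0,"tz":0.3,"turn":0},
    {"tx":-13,"ty":0,"tz":1.1,"turn":0},
    {"tx":-19.4,"ty":0,"tz":2.5,"turn":0},
    {"tx":-25.7,"ty":0,"tz":4.4,"turn":0},
    {"tx":-31.8,"ty":0,"tz":6.8,"turn":0},
    {"tx":-33.2,"ty":0,"tz":7.4,"turn":0},
    {"tx":-33.2,"ty":0,"tz":7.4,"turn":0},
    {"tx":-33.2,"ty":0,"tz":7.4,"turn":0},
  ],
)

```text
time: 5.72
tool_pos: [0.5665, 0.1285, 0.3637]
tcp_rot: [0.622, 0.783, -0.001, 0.001]
ft_force: [-1.7, -3.1, -0.7]
grip_width: 0.0261
grasp_force: 81.1
```

Run:
```python
from h import *
f,P,T=grab('wrist'); s,_,_=grab('side'); 
cv2.imwrite('pics/w3.png',np.hstack([cv2.resize(f['frame'][200:360,190:370],None,fx=2.2,fy=2.2,interpolation=cv2.INTER_CUBIC),cv2.resize(s['frame'][120:220,215:305],(396,352),interpolation=cv2.INTER_CUBIC)]))
o=telemetry.get_obs(); print(o)
```

```text
{'time': 5.8167, 'q': array([ 0.03154479,  0.51854335,  1.58729723, -0.00276119,  1.03484586,
       -0.1952958 ]), 'joint_velocities': array([ 0.0001888 , -0.00018048, -0.00161039,  0.00311466,  0.00280227,
        0.0035783 ]), 'joint_torque': array([  1.44889735, -41.03658199, -15.89948952,   1.50011614,
         0.35529767,   0.87992828]), 'tool_pos': array([0.56653965, 0.12863969, 0.36372939]), 'tcp_rot': array([ 6.21983092e-01,  7.83029640e-01, -6.12303327e-04,  1.11362020e-03]), 'ft_force': array([-2.04881022, -3.91071705,  0.08844145]), 'torque': array([-0.75027397, -0.61291693,  0.84544677]), 'grasp_force': 80.97110048867762, 'grip_width': 0.025950209028576535}
```

View pics/w3.png

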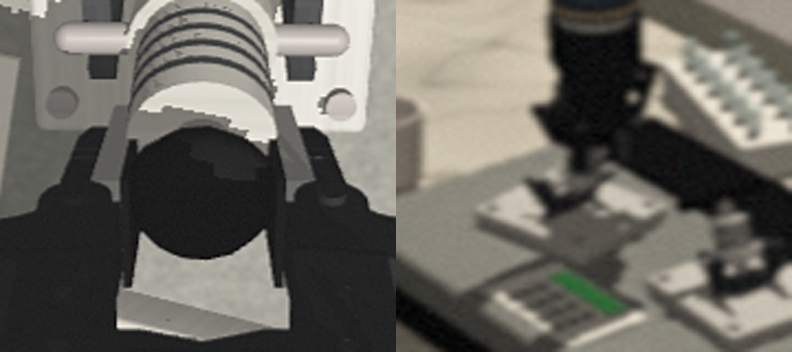

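The collar has slid down out of the pads, and they now pinch the knob at about (205,195) in the left half. The cross pin is visible at v ≈ 38, spanning u ≈ 60–345. I'll measure the pin and knob to see where the lever and collar stand.

Run:
```python
from h import *
f,P,T=grab('wrist'); piv=np.array([.558,.161,.138]); a=.2165
e=np.array([[np.cos(a),np.sin(a),0],[-np.sin(a),np.cos(a),0],[0,0,1]])
Q=(P-piv)@e.T*1000
for (u,v) in [(222,217),(228,217),(234,217),(322,217),(330,217),(338,217),(283,210),(283,225),(283,240),(283,253),(283,270),(283,285),(283,300),(237,230),(326,230)]: print(u,v,Q[v,u].round(1))
```

```text
222 217 [-30.4 -10.8  43.6]
228 217 [-27.4 -11.   42.8]
234 217 [-24.2 -10.8  43.4]
322 217 [ 21.9 -10.5  42.8]
330 217 [ 26.2 -10.5  42.5]
338 217 [ 30.5 -10.7  41.9]
283 210 [ 1.3 -1.9 59.9]
283 225 [ 1.3 -5.8 69.8]
283 240 [ 1.3 -9.6 77.8]
283 253 [  1.4 -16.2  76. ]
283 270 [  1.3 -15.1  93.5]
283 285 [  1.4 -20.4  95.1]
283 300 [  1.5 -27.3  94.2]
237 230 [-24.4 -21.7  33.1]
326 230 [ 26.1 -21.6  31.9]
```

The lever is at about 0.70 rad and the pin rides on the gate, about 11 mm up. I'll let go of the knob, go round, and push it over from the +y side with shut fingers.

Request:
move_arm(
  plan=[
    {"tx":0,"ty":0,"tz":0,"turn":0},
    {"tx":0,"ty":0,"tz":0,"turn":0},
    {"tx":0,"ty":0,"tz":0,"turn":0},
    {"tx":0,"ty":0,"tz":0,"turn":0},
    {"tx":0,"ty":0,"tz":-20,"turn":0},
    {"tx":0,"ty":0,"tz":-45,"turn":0},
    {"tx":0,"ty":0,"tz":-75,"turn":0},
    {"tx":20,"ty":0,"tz":-75,"turn":0},
    {"tx":50,"ty":0,"tz":-75,"turn":0},
    {"tx":50,"ty":0,"tz":-75,"turn":0},
  ],
  gripper=0,
)

```text
time: 6.7
tool_pos: [0.5541, 0.1813, 0.4391]
tcp_rot: [0.622, 0.783, 0.002, -0.001]
ft_force: [-0.4, 0.6, -1.2]
grip_width: 0.0852
grasp_force: 0.0
```

Request:
move_arm(
  plan=[
    {"tx":0,"ty":0,"tz":0,"turn":0},
    {"tx":0,"ty":0,"tz":0,"turn":0},
    {"tx":0,"ty":0,"tz":0,"turn":0},
    {"tx":0,"ty":0,"tz":0,"turn":0},
    {"tx":0,"ty":0,"tz":0,"turn":0},
    {"tx":0,"ty":0,"tz":0,"turn":0},
    {"tx":0,"ty":0,"tz":0,"turn":0},
    {"tx":0,"ty":0,"tz":0,"turn":0},
  ],
  gripper=1,
)

```text
time: 7.37
tool_pos: [0.5554, 0.1775, 0.4381]
tcp_rot: [0.623, 0.782, -0.0, -0.0]
ft_force: [-0.5, 0.1, -0.0]
grip_width: -0.0003
grasp_force: 0.0
```

Run:
```python
from h import *
f,P,T=grab('wrist'); piv=np.array([.558,.161,.138]); a=.2165
e=np.array([[np.cos(a),np.sin(a),0],[-np.sin(a),np.cos(a),0],[0,0,1]])
Q=(P-piv)@e.T*1000
np.save('/tmp/Q4.npy',Q); cv2.imwrite('pics/w4.png',f['frame'])
o=telemetry.get_obs(); print('tcp',((np.array(o['tool_pos'])-piv)@e.T*1000).round(1))
m=(abs(Q[...,0])<16)&(Q[...,2]>88)&(Q[...,2]<105)&(abs(Q[...,1])<60)&(f['frame'].max(-1)<60); q=Q[m]; print(len(q),np.percentile(q,[1,50,99],axis=0).round(1))
```

```text
tcp [  1.   16.8 300.2]Traceback (most recent call last):
  File "<stdin>", line 7, in <module>
    return _quantile_unchecked(
        a, q, axis, out, overwrite_input, method, keepdims, weights)
    return _ureduce(a,
                    func=_quantile_ureduce_func,
    ...<5 lines>...
                    overwrite_input=overwrite_input,
                    method=method)
    r = func(a, **kwargs)
    result = _quantile(arr,
                       quantiles=q,
    ...<2 lines>...
                       out=out,
                       weights=wgt)
    slices_having_nans = np.isnan(arr[-1, ...])
                                  ~~~^^^^^^^^^
IndexError: index -1 is out of bounds for axis 0 with size 0
```

View pics/w4.png

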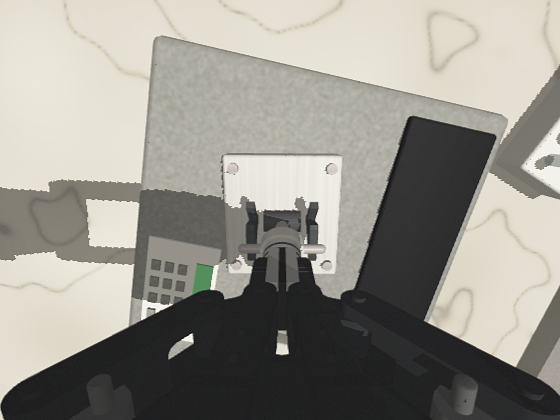

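The knob is hidden behind the shut fingers. The pin runs from about (243,247) to (323,249), so I'll read its position.

Run:
```python
import numpy as np
Q=np.load('/tmp/Q4.npy')
for u in (246,250,318,321):
    c=Q[240:256,u]; i=np.nanargmax(c[:,2]); print(u,240+i,c[i].round(1))
for v in (228,232,236,240,244): print(v,Q[v,283].round(1))
```

```text
246 252 [-28.2 -13.4  42.5]
250 250 [-24.9 -11.6  42.7]
318 251 [ 29.9 -11.8  43. ]
321 251 [ 32.4 -11.9  42.8]
228 [ 1.6  6.4 39.8]
232 [ 1.6  5.2 45.6]
236 [ 1.6  2.4 47.2]
240 [ 1.6  0.2 50. ]
244 [ 1.6 -1.2 54.7]
```

Request:
move_arm(
  plan=[
    {"tx":0,"ty":0,"tz":25,"turn":0},
    {"tx":0,"ty":0,"tz":47.5,"turn":0},
    {"tx":0,"ty":0,"tz":47.5,"turn":0},
    {"tx":-6,"ty":0,"tz":47.5,"turn":0},
    {"tx":-12,"ty":0,"tz":47.5,"turn":0},
    {"tx":-17,"ty":0,"tz":47.5,"turn":0},
    {"tx":-20,"ty":0,"tz":47.5,"turn":0},
    {"tx":-20,"ty":0,"tz":47.5,"turn":0},
  ],
)

```text
time: 8.08
tool_pos: [0.5604, 0.1574, 0.3919]
tcp_rot: [0.623, 0.782, 0.001, 0.001]
ft_force: [-0.1, -0.6, 0.1]
grip_width: -0.0002
grasp_force: 0.0
```

Request:
move_arm(
  plan=[
    {"tx":-2,"ty":0,"tz":0,"turn":0},
    {"tx":-4,"ty":0,"tz":0,"turn":0},
    {"tx":-6,"ty":0,"tz":0,"turn":0},
    {"tx":-6,"ty":0,"tz":0,"turn":0},
  ],
)

```text
time: 8.42
tool_pos: [0.5612, 0.1522, 0.3908]
tcp_rot: [0.623, 0.782, 0.0, 0.0]
ft_force: [0.5, 0.4, -0.7]
grip_width: 0.0
grasp_force: 0.0
```

Request:
move_arm(
  plan=[
    {"tx":-1,"ty":0,"tz":0,"turn":0},
    {"tx":-2,"ty":0,"tz":0,"turn":0},
    {"tx":-3,"ty":0,"tz":0,"turn":0},
    {"tx":-3,"ty":0,"tz":0,"turn":0},
  ],
)

```text
time: 8.75
tool_pos: [0.5617, 0.1496, 0.3906]
tcp_rot: [0.623, 0.782, 0.0, -0.0]
ft_force: [-1.2, 1.1, -0.7]
grip_width: -0.0
grasp_force: 0.4
```

Request:
move_arm(
  plan=[
    {"tx":-1,"ty":0,"tz":0,"turn":0},
    {"tx":-2,"ty":0,"tz":0,"turn":0},
    {"tx":-3,"ty":0,"tz":0,"turn":0},
    {"tx":-4,"ty":0,"tz":0,"turn":0},
    {"tx":-4,"ty":0,"tz":0,"turn":0},
  ],
)

```text
time: 9.17
tool_pos: [0.5623, 0.1467, 0.3905]
tcp_rot: [0.623, 0.782, 0.001, -0.002]
ft_force: [-0.7, 6.1, -0.1]
grip_width: 0.0001
grasp_force: 3.2
```

```bash
cat >> h.py <<'E'
piv=np.array([.558,.161,.138]); a=.2165
e=np.array([[np.cos(a),np.sin(a),0],[-np.sin(a),np.cos(a),0],[0,0,1]])
def pin():
    f,P,T=grab('wrist'); Q=(P-piv)@e.T*1000
    o=telemetry.get_obs(); print('tcp',((np.array(o['tool_pos'])-piv)@e.T*1000).round(1),o['ft_force'].round(1))
    # pin ends: beyond the gate plates, |x| 30..31.5
    for s in (-1,1):
        m=(s*Q[...,0]>29.8)&(s*Q[...,0]<32)&(Q[...,2]>10)&(Q[...,2]<55)&(abs(Q[...,1])<40)
        q=Q[m]; i=np.argsort(q[:,2])[-8:]; print(s,len(q),q[i].mean(0).round(1) if len(q) else '')
    return f,Q
E
python3 -c "
from h import *
f,Q=pin(); cv2.imwrite('pics/w5.png',f['frame'])"
```

```text
tcp [  1.2 -14.9 252.5] [-0.8  6.7 -1.5]
-1 34 [-31.1 -12.2  32.1]
1 40 [30.3 -8.2 34.1]
```

The pin top has dropped to about z = 32–33 (31.4 expected when home at −0.42), and there are 6 N against the stop. I'll back off and rise to check.

Request:
move_arm(
  plan=[
    {"tx":10,"ty":0,"tz":0,"turn":0},
    {"tx":22,"ty":0,"tz":0,"turn":0},
    {"tx":25,"ty":0,"tz":-30,"turn":0},
    {"tx":45,"ty":0,"tz":-65,"turn":0},
    {"tx":75,"ty":0,"tz":-70,"turn":0},
    {"tx":75,"ty":0,"tz":-70,"turn":0},
    {"tx":75,"ty":0,"tz":-70,"turn":0},
  ],
)

```text
time: 9.8
tool_pos: [0.5452, 0.2204, 0.4616]
tcp_rot: [0.622, 0.783, 0.0, 0.001]
ft_force: [0.7, -0.3, -0.4]
grip_width: 0.0
grasp_force: 0.0
```

Run:
```python
from h import *
f,Q=pin(); s,_,_=grab('side'); t,Pt,_=grab('top')
m=(abs(Q[...,0])<20)&(Q[...,2]>80)&(Q[...,2]<110)&(abs(Q[...,1])<60); print(m.sum(),np.percentile(Q[m],[1,50,99],axis=0).round(1) if m.any() else '')
cv2.imwrite('pics/w6.png',np.hstack([f['frame'][:400,130:430],cv2.resize(s['frame'][120:220,215:305],(360,400),interpolation=cv2.INTER_CUBIC)]))
P0=np.load('/tmp/top0.npz')['fr']; d=cv2.absdiff(P0,t['frame']).max(-1)
for n,(u,v) in dict(beaker=(138,190),carton=(140,238),bottle=(434,242)).items(): print(n,np.mean(d[v-12:v+12,u-15:u+15]).round(1))
```

```text
tcp [2.000e-01 5.980e+01 3.227e+02] [-0.  -0.   0.8]
-1 14 [-30.8 -11.4  31.6]
1 2 [ 31.6 -10.   30.2]
194 [[ -3.2 -48.   85.2]
 [  0.9 -34.2  90.3]
 [  5.  -25.8  93.2]]
beaker 27.9
carton 33.1
bottle 17.4
```

View pics/w6.png

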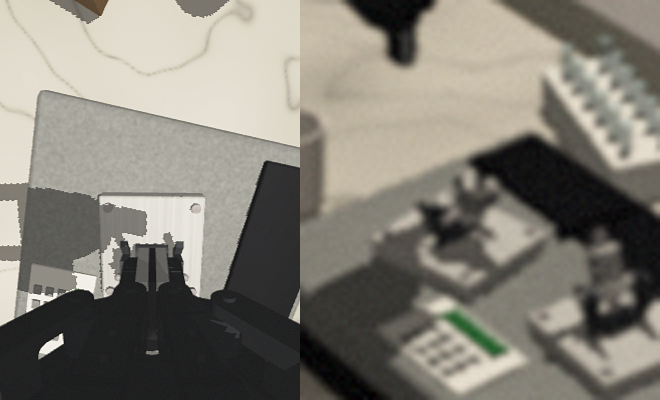

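The lever now leans to −y, and in the side view (right half) it is at about (465,200) with its collar low. The pin is home. I'll check the loose objects by depth and hand in if they are unmoved.

Run:
```python
from h import *
P0=np.load('/tmp/top0.npz')['P']; _,P1,_=grab('top'); ok=True
for n,(u,v),lo,hi in [('beaker',(138,190),.06,.1),('carton',(140,238),.045,.075),('bottle',(434,242),.08,.18)]:
    c=[]
    for P in (P0,P1):
        w=P[v-28:v+28,u-30:u+30].reshape(-1,3); w=w[(w[:,2]>lo)&(w[:,2]<hi)]; c.append(np.median(w,0))
    d=np.linalg.norm(c[0]-c[1]); ok&=d<.01; print(n,c[0].round(3),d.round(4))
if ok: print(r.finish_job())
```

```text
beaker [0.574 0.486 0.083] 0.0148
carton [0.413 0.474 0.06 ] 0.0212
bottle [ 0.425 -0.473  0.121] 0.0009
```

Run:
```python
from h import *
for cam in ('top','side'):
    P0=np.load(f'/tmp/{cam}0.npz')['P']; _,P1,_=grab(cam)
    for n,(x,y),lo,hi in [('beaker',(.57,.486),.06,.1),('carton',(.413,.474),.05,.07)]:
        for P in (P0,P1):
            m=(P[...,2]>lo)&(P[...,2]<hi)&(np.hypot(P[...,0]-x,P[...,1]-y)<.12); q=P[m]
            print(cam,n,len(q),np.percentile(q[:,:2],[2,50,98],axis=0).round(3).tolist() if len(q) else '')
```

```text
top beaker 264 [[0.454, 0.442], [0.566, 0.491], [0.604, 0.525]]
top beaker 189 [[0.452, 0.468], [0.564, 0.5], [0.605, 0.528]]
top carton 1166 [[0.363, 0.406], [0.414, 0.474], [0.465, 0.544]]
top carton 813 [[0.369, 0.444], [0.414, 0.495], [0.468, 0.546]]
side beaker 234 [[0.456, 0.439], [0.568, 0.479], [0.605, 0.52]]
side beaker 225 [[0.453, 0.437], [0.569, 0.476], [0.604, 0.519]]
side carton 482 [[0.359, 0.401], [0.411, 0.468], [0.464, 0.544]]
side carton 479 [[0.36, 0.401], [0.412, 0.469], [0.464, 0.541]]
```

The objects haven't moved: the side camera agrees within 3 mm, and the top-camera shift was only the arm hiding part of them. I'm handing in.

```bash
python3 -c "
from cell import r
print(r.finish_job())"
```

```text
the job is handed in; nothing more can be done
None
```

The round-knob lever is thrown to its far side with its collar home in the new notch; the pads slipped off the collar before the end, so I pushed the knob the last stretch. The job is handed in, with no verdict returned; the bottle, carton and beaker had not moved, and nothing touched the crossbar lever.

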